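# Take the bayonet filter head off its station

## Robot

A 6-joint arm with a two-finger parallel gripper is mounted at the origin on a cart in front of the work surface, level with it; the furniture and walls round the work are solid. World frame = base frame: x ahead of the robot, y to its left, z up, the work surface at z = 0. Lengths are in m, angles in degrees, forces in N, time in s.
With the tool pointing down it reaches from about 0.4 to 0.825 m from the base axis. Payload 7 kg.
Tool frame: the origin (TCP) lies on the centre line of the jaws, within the pads' length; the fingertips stand 19 mm ahead of it and the grasp point (between the pads) is the TCP; z points along the fingers, y is the line along which they close (so a half turn about z gives the same grasp; the last joint's range is limited). The gripper opens to 88 mm and grips with 3 to 60 N. Pads are 19 mm wide; open, the fingers measure 130 mm over their backs; the gripper's body (78 mm by 193 mm) begins 47 mm behind the grasp point.
Start: joints at [89.616, 20.546, 0.682, 0, -70.136, -16.507], TCP at [0.196, 0.646, 0.246] pointing down, gripper open.
Joint ranges: [-176.03, 176.03], [-82.01, 121.73], [-58.28, 71.71], [-173.87, 95.51], [-174.79, -0.11], [-173.66, 173.66]. Speed limits (degrees/s): [136.94, 136.94, 172.46, 180, 180, 180].

## Interface

Orientations are given as [roll, pitch, yaw] about the fixed x, y, z axes, in that order (R = Rz(yaw) Ry(pitch) Rx(roll)).
In Python, from plant import * gives the robot as it stands. The module is installed in compiled form; this text tells all that it offers.
- The arm moves only by the tool play_rows, never from a script. Its argument "deltas" is a list of rows, each a list of 6 numbers: the shift along the world's x, y, z scaled (see below), then the turn, a rotation vector about the world's x, y, z scaled (see below). A call has 1 to 10 rows; each row shifts and turns the commanded pose from where the row before left it; what a row does not reach is not made up. The controller multiplies each number of a shift by 800 mm and each number of a turn by 180 degrees. A row lasts 1/10 s, in which the tool goes at most 50 mm and 8.59 degrees, less where a joint would pass 70% of its speed; a pose out of reach is approached as far as the arm can. A call with a number of a shift or a turn outside -1 to 1 is refused whole. A call with a gripper value outside its range is refused whole. "gripper" is the gripper command: -1 is shut, 1 is fully open, values between are in proportion, set as the call begins (left out, the last holds). The fingers move at their own pace and stop on an object; the grip force is fixed at half the most. Time passes only in rows, so rows that do not move let the fingers close. It gives the time, the measured TCP pose, the force, the opening and the grip force at its end, in the units of the state.
- get_obs(): the state, without advancing time (a new reading comes with each control period).
- snapshot(name): name is "scene" or "top"; returns (picture, depth): 480x640x3 uint8, blue, green, red; 480x640 float32, m along the optical axis (not along the pixel's ray), 0 where there is no reading.
- camera_model(name): a dict with "fx", "fy", "cx", "cy" (pixels), "world_to_cam" (4x4, takes a point from world to camera coordinates). Camera axes: x right, y down, z forward; pixel columns grow to the right and rows downward; lengths in m; the calibration is good to about 2 mm. A picture is of the moment at which its call begins. camera_model takes no time and is no camera call.
- close_job(): hands the job in; it is judged then, once.
The state is a dict: "clock": time; "joint_pos": joint angles; "qvel": joint speeds; "tau": joint torques, N m; "tool_pos": TCP position; "orientation": TCP orientation; "force": force on the tool from outside, world axes, zero at the start; "moment": the same for the moment, N m; "opening": finger opening in m; "gripper_force": force on a finger pad.
Only numpy, scipy, OpenCV 4.12 (cv2) and the standard library are available. Lean on these libraries where they do the work, as an engineer would, in place of code of your own. Each camera call takes 0.05 s, during which the arm holds its last target. There are 200 camera calls.

## Task

Take the filter head off the filter station so that its membrane can be changed: first lift the counterweighted hold-down arm past its balance point so that it rests open by itself, then press the release button fully down, then turn the filter head by its lever a quarter turn anticlockwise (seen from above) until it stops, lift it straight off and stand it upright on the floor of the empty metal tray, with the arm left open. Set it down gently, and leave the other things (rack, dish stack, bottle, timer) standing where they are.

Things in the scene. Friction and masses are not known exactly. Their poses are not given: they have to be found in the camera images.
- station: Filter station: grey fixed base plate 30 mm high with two aluminium claws (outer radius 46 mm, 14 mm high) that hold the filter head. Origin on the bayonet axis at worktop height; x to the station's back, y to its left (arm pivot), z up; turned by up to 0.4 rad. The L-shaped plate spans x -144 to +55, y -61 to +131 mm: button at the front, pivot at the left.
- station_axis (a point): Point on the bayonet axis on the top of the station's plate, 30 mm above the worktop; axes as the station's.
- guard (a joint): Angle of the hold-down arm, rad: 0 = down across the filter head, 1.75 = fully open (stop). Let go below about 0.8 it falls shut, beyond that it falls open by itself (balance point). Under 2 N at its tip lifts it.
- guard_pivot (a point): Hinge of the hold-down arm, at station x 0, y +100 mm, 125 mm above the worktop; hinge axis = the station's x. A counterweight (cylinder 36 mm thick, 44 mm long) sits above and beyond it. Open, the arm stands up over this pivot, leaning 10 degrees outward, its end 0.32 m above the worktop.
- guard_tab (a point): Middle of the black grip at the free end of the hold-down arm: 16 mm wide (along the station's x), 14 mm thick, 46 mm long (along the arm), 178 mm from the pivot. Arm down: at station x 0, y -78 mm, 125 mm above the worktop, nothing beside or near under it but the filter head and the lever's stop post (top at 80 mm). The arm is a bar 24 mm wide and 10 mm thick.
- release (a joint): Travel of the release button, m: 0 = up (locked), 0.014 = fully down. Moves straight down, needs 3 to 4 N all the way and stays where it is left (no spring). It carries a steel pin 10 mm thick that stands beside the lever and blocks it until the travel is 0.012.
- release_top (a point): Centre of the top of the release button, a grey round button 30 mm across in a black collar, at station x -118, y -30 mm; 55 mm above the worktop when up, 41 mm when down. In the locked position the lever's end is 45 mm behind and 30 mm to the left of this point.
- head: Filter head, loose, 0.18 to 0.34 kg: white round body 60 mm across, 44 mm high, with a round knob on top (75 mm high in all), two steel lugs at its foot (out to 39 mm radius) and one lever. Origin at its underside centre, z up along its axis, lever along its -x.
- head_base (a point): Underside centre of the filter head, axes as the head's. Locked: axes match the station's (lever to the station's -x). Unlocked: turned +90 degrees about z, lever to the station's -y, where it meets a steel stop post (10 mm thick, top 80 mm above the worktop); only within the last 12 degrees before the stop can the head be lifted. It turns easily (about 1 N at the lever).
- head_knob (a point): Centre of the filter head's grip knob: upright cylinder 38 mm across, 31 mm high (44 to 75 mm above the head's underside); this point is 61 mm above the underside. Seated, the knob's top is 105 mm above the worktop, 7 mm under the arm's rubber foot.
- lever_end (a point): Middle of the upright tab at the lever's end, 66 mm from the head's axis and 42 mm above its underside: the tab is 13 mm along the lever, 14 mm wide, and rises from 22 to 54 mm above the underside. The lever between it and the body is a bar 14 mm wide, 22 to 34 mm above the underside. The pressed-down lock pin still stands to 49 mm above the worktop, under the lever's path.
- tray: Fixed square metal tray, 170 x 170 mm outside, walls 4 mm thick and 14 mm high, floor 4 mm thick; it stands left or right of the station (it changes places with the tube rack). Origin at its underside centre, x and y along its sides.
- tray_floor (a point): Centre of the tray's floor, 4 mm above the worktop.
- tube_rack: Stepped frosted tube rack 139 x 180 x 85 mm, loose, bystander; origin at the centre of its underside.
- petri_stack: Stack of petri dishes, 61 mm across, 49 mm high, loose, bystander in front of the arm's pivot; origin at its underside centre.
- amber_bottle: Amber reagent bottle, 56 mm across, 120 mm high, loose, bystander to the station's right; origin at its underside centre.
- timer: Small white timer 64 x 64 x 19 mm, loose, bystander at the front; origin at its underside centre.

How it is judged:
By the outcome, as a careful person would: the job done as asked, in the order asked, and still so for the second after the job is handed in, with the robot touching nothing.
It also fails if it takes over 64 s, if anything falls off the work surface, if the arm or the gripper's body presses on something with over 40 N, if the wrist force passes 120 N, or if a joint passes its speed limit or range.

## Working session

There is one attempt and no reset: what is moved stays moved. The work goes in short steps, Python scripts to look and compute and a tool call to move; the robot and the scene stay as the last step left them, time stands still between calls to the robot, and variables do not carry over. Pictures are saved under pics/ and viewed, at most 10 in all, crops included, and the job is handed in when it is done.

Besides the shell and the picture viewer there is one more tool, called in YAML: its name, and indented under it one key for each argument. play_rows: Moves the arm, as the interface text tells. Its arguments: {"type":"object","properties":{"deltas":{"type":"array","items":{"type":"array","items":{"type":"number","minimum":-1,"maximum":1}}},"gripper":{"type":"number"}},"required":["deltas"]}

```bash
mkdir -p pics; cat > h.py <<'E'
from plant import *
import numpy as np, cv2
def look(n,f):
    p,d=snapshot(n); cv2.imwrite(f'pics/{f}.png',p); np.save(f'pics/{f}.npy',d); return p,d
def pix(n,f,pts,r=1):
    c=camera_model(n); d=np.load(f'pics/{f}.npy'); T=np.linalg.inv(c['world_to_cam'])
    for u,v in pts:
        w=d[v-r:v+r+1,u-r:u+r+1]; z=np.median(w[w>0]) if (w>0).any() else 0
        print((u,v),np.round((T@[(u-c['cx'])/c['fx']*z,(v-c['cy'])/c['fy']*z,z,1])[:3],4))
E
python3 - <<'E'
from h import *
look('scene','s0');look('top','t0')
for n in('scene','top'): c=camera_model(n);print(np.round(np.linalg.inv(c['world_to_cam']),3),c['fx'])
print(get_obs())
E
```

```text
[[-0.313  0.526 -0.791  1.446]
 [ 0.95   0.158 -0.271  0.312]
 [-0.018 -0.836 -0.548  0.726]
 [ 0.     0.     0.     1.   ]] 473.1927784397584
[[-0.022 -0.994  0.103  0.392]
 [-1.     0.023  0.009 -0.012]
 [-0.011 -0.103 -0.995  1.3  ]
 [ 0.     0.     0.     1.   ]] 473.06679524404785
{'clock': 0.1, 'joint_pos': array([ 8.96172105e+01,  2.05865743e+01,  6.39495579e-01, -1.67744517e-02,
       -7.01376477e+01, -1.65082765e+01]), 'qvel': array([-0.01622609, -0.07864262,  0.09075549,  0.18648973,  0.0133777 ,
        0.05678806]), 'tau': array([-2.30721467e-03, -5.84159195e+01,  2.93751526e+01,  7.01553226e+00,
        1.01396267e-02, -4.86639669e-05]), 'tool_pos': array([0.19601787, 0.64547849, 0.24473153]), 'orientation': array([ 1.79914285e+02, -8.95741996e-03, -1.68967703e+01]), 'force': array([ 0.49506363,  0.62878108, -0.13682464]), 'moment': array([0.00873565, 0.02052927, 0.01014883]), 'gripper_force': 0.0, 'opening': 0.0874318455481316}
```

View pics/t0.png

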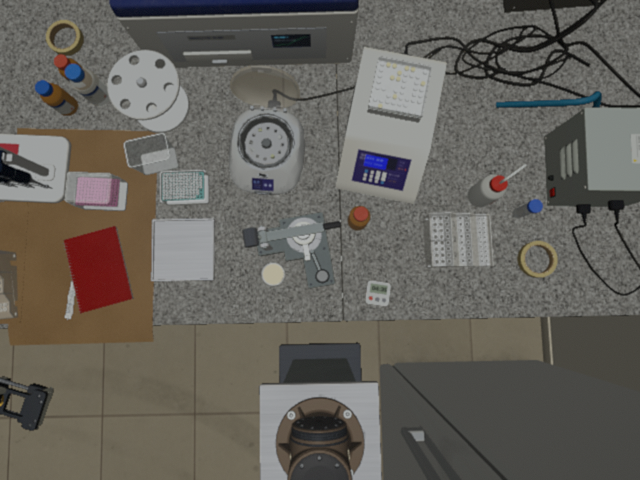

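View pics/s0.png

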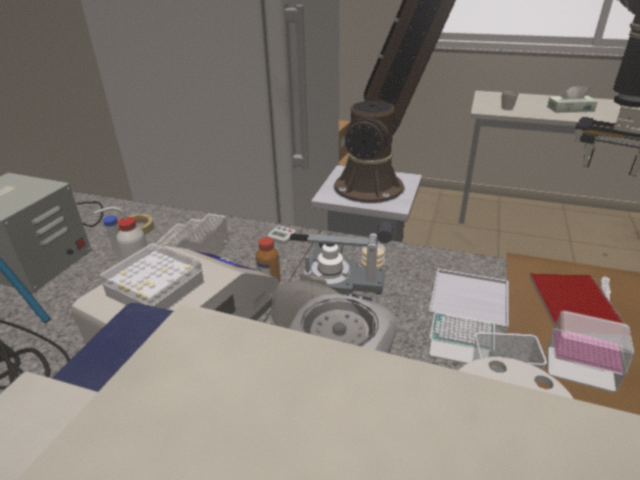

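Top view: head around (303,235), arm running from the counterweight (250,237) to the tab (332,226), button (322,276), tray (183,250), petri stack (273,274), bottle (360,216), timer (377,293). I'll enlarge it.

```bash
python3 - <<'E'
from h import *
p=cv2.imread('pics/t0.png'); cv2.imwrite('pics/t0c.png',cv2.resize(p[195:305,235:395],None,fx=5,fy=5,interpolation=cv2.INTER_CUBIC))
pix('top','t0',[(322,276),(303,235),(332,226),(327,227),(253,237),(183,250),(157,219),(209,219),(157,279),(210,278),(273,274),(360,216),(303,228)])
E
```

```text
(322, 276) [ 0.4347 -0.0168  0.0556]
(303, 235) [0.537  0.0289 0.1159]
(332, 226) [ 0.5558 -0.0444  0.1322]
(327, 227) [ 0.5537 -0.0319  0.1316]
(253, 237) [0.5279 0.1471 0.1733]
(183, 250) [0.5166 0.3643 0.0058]
(157, 219) [0.6037 0.4351 0.0121]
(209, 219) [0.6006 0.2916 0.01  ]
(157, 279) [0.4385 0.4353 0.0054]
(210, 278) [0.4379 0.2898 0.0049]
(273, 274) [0.4432 0.1125 0.0493]
(360, 216) [ 0.5813 -0.1159  0.1202]
(303, 228) [0.5529 0.0281 0.1295]
```

View pics/t0c.png

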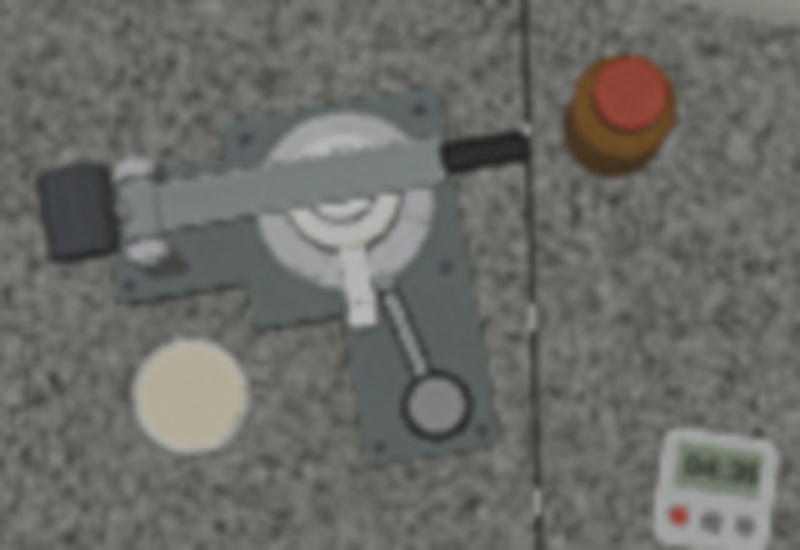

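Button, tab and arm direction agree: station origin ≈ (0.545, 0.032), yaw ≈ 9.4°. The tray is centred at about (0.519, 0.363). Next I move over the tab.

play_rows:
  deltas:
    - [0.025, -0.048, 0, 0, 0, -0.0197]
    - [0.025, -0.048, 0, 0, 0, -0.0197]
    - [0.025, -0.048, 0, 0, 0, -0.0197]
    - [0.025, -0.048, 0, 0, 0, -0.0197]
    - [0.025, -0.048, 0, 0, 0, -0.0197]
    - [0.025, -0.048, 0, 0, 0, -0.0197]
    - [0.025, -0.048, 0, 0, 0, -0.0197]
    - [0.025, -0.048, 0, 0, 0, -0.0197]
    - [0.025, -0.048, 0, 0, 0, -0.0197]
  gripper: 1

```text
clock: 1.0
tool_pos: [0.3764, 0.2984, 0.2455]
orientation: [180.0, 0.0, -48.9]
force: [0.4, 0.9, -0.4]
opening: 0.0871
gripper_force: 0.0
```

play_rows:
  deltas:
    - [0.025, -0.048, 0, 0, 0, -0.0197]
    - [0.025, -0.048, 0, 0, 0, -0.0197]
    - [0.025, -0.048, 0, 0, 0, -0.0197]
    - [0.025, -0.048, 0, 0, 0, -0.0197]
    - [0.025, -0.048, 0, 0, 0, -0.0197]
    - [0.025, -0.048, 0, 0, 0, -0.0197]
    - [0.025, -0.048, 0, 0, 0, -0.0197]
    - [0.025, -0.048, 0, 0, 0, -0.0197]
    - [0.025, -0.048, 0, 0, 0, -0.0197]
    - [0, 0, 0, 0, 0, 0]

```text
clock: 2.0
tool_pos: [0.5572, -0.0492, 0.2445]
orientation: [179.9, -0.0, -81.1]
force: [-1.3, -0.8, -0.0]
opening: 0.0874
gripper_force: 0.0
```

play_rows:
  deltas:
    - [0, 0.005, -0.03, 0, 0, 0.003]
    - [0, 0, -0.03, 0, 0, 0]
    - [0, 0, -0.03, 0, 0, 0]
    - [0, 0, -0.03, 0, 0, 0]
    - [0, 0, -0.026, 0, 0, 0]
    - [0, 0, 0, 0, 0, 0]

```text
clock: 2.6
tool_pos: [0.5538, -0.0414, 0.1258]
orientation: [179.7, 0.0, -80.2]
force: [-0.3, 0.1, 0.5]
opening: 0.0874
gripper_force: 0.0
```

play_rows:
  deltas:
    - [0, 0, 0, 0, 0, 0]
    - [0, 0, 0, 0, 0, 0]
    - [0, 0, 0, 0, 0, 0]
    - [0, 0, 0, 0, 0, 0]
    - [0, 0, 0, 0, 0, 0]
    - [0, 0, 0, 0, 0, 0]
    - [0, 0, 0, 0, 0, 0]
  gripper: -1

```text
clock: 3.3
tool_pos: [0.5562, -0.0414, 0.1289]
orientation: [-180.0, 0.0, -80.2]
force: [-0.4, 0.1, -0.6]
opening: 0.037
gripper_force: 0.0
```

play_rows:
  deltas:
    - [0, 0, 0, 0, 0, 0]
    - [0, 0, 0, 0, 0, 0]
    - [0, 0, 0, 0, 0, 0]
    - [0, 0, 0, 0, 0, 0]
    - [0, 0, 0, 0, 0, 0]

```text
clock: 3.8
tool_pos: [0.5599, -0.0407, 0.1302]
orientation: [-179.6, -0.0, -80.1]
force: [8.8, 0.2, -1.3]
opening: 0.0156
gripper_force: 30.0
```

```bash
python3 - <<'E'
import numpy as np
r=.178;y9=np.deg2rad(9.4);X=np.array([np.cos(y9),np.sin(y9)]);Y=np.array([-X[1],X[0]])
th=np.linspace(0,1.5,21)
for a,b in zip(th,th[1:]):
    dy=-r*(np.cos(b)-np.cos(a));dz=r*(np.sin(b)-np.sin(a))
    print(round(b,3),np.round(np.r_[Y*dy,dz]/.8,4))
print(X)
E
```

```text
0.075 [-0.0001  0.0006  0.0167]
0.15 [-0.0003  0.0018  0.0166]
0.225 [-0.0005  0.0031  0.0164]
0.3 [-0.0007  0.0043  0.0161]
0.375 [-0.0009  0.0055  0.0157]
0.45 [-0.0011  0.0066  0.0153]
0.525 [-0.0013  0.0077  0.0147]
0.6 [-0.0015  0.0088  0.0141]
0.675 [-0.0016  0.0098  0.0134]
0.75 [-0.0018  0.0108  0.0126]
0.825 [-0.0019  0.0117  0.0118]
0.9 [-0.0021  0.0125  0.0109]
0.975 [-0.0022  0.0133  0.0099]
1.05 [-0.0023  0.014   0.0088]
1.125 [-0.0024  0.0146  0.0078]
1.2 [-0.0025  0.0151  0.0066]
1.275 [-0.0026  0.0156  0.0055]
1.35 [-0.0026  0.0159  0.0043]
1.425 [-0.0027  0.0162  0.003 ]
1.5 [-0.0027  0.0164  0.0018]
[0.98657216 0.16332596]
```

play_rows:
  deltas:
    - [0.004, 0.0006, 0.0167, -0.0118, -0.002, 0]
    - [0, 0.0018, 0.0166, -0.0118, -0.002, 0]
    - [-0.0005, 0.0031, 0.0164, -0.0118, -0.002, 0]
    - [-0.0007, 0.0043, 0.0161, -0.0118, -0.002, 0]
    - [-0.0009, 0.0055, 0.0157, -0.0118, -0.002, 0]
    - [-0.0011, 0.0066, 0.0153, -0.0118, -0.002, 0]

```text
clock: 4.4
tool_pos: [0.5573, -0.0223, 0.2062]
orientation: [-179.9, -12.9, -80.2]
force: [1.7, 8.3, -6.2]
opening: 0.0158
gripper_force: 30.0
```

play_rows:
  deltas:
    - [-0.0013, 0.0077, 0.0147, -0.0118, -0.002, 0]
    - [-0.0015, 0.0088, 0.0141, -0.0118, -0.002, 0]
    - [-0.0016, 0.0098, 0.0134, -0.0118, -0.002, 0]
    - [-0.0018, 0.0108, 0.0126, -0.0118, -0.002, 0]
    - [-0.0019, 0.0117, 0.0118, -0.0118, -0.002, 0]
    - [-0.0021, 0.0125, 0.0109, -0.0118, -0.002, 0]
    - [-0.0022, 0.0133, 0.0099, -0.0118, -0.002, 0]

```text
clock: 5.1
tool_pos: [0.5481, 0.0387, 0.2752]
orientation: [-179.9, -27.9, -80.1]
force: [7.9, 7.5, -13.1]
opening: 0.0158
gripper_force: 30.0
```

play_rows:
  deltas:
    - [-0.0023, 0.014, 0.0088, -0.0118, -0.002, 0]
    - [-0.0024, 0.0146, 0.0078, -0.0118, -0.002, 0]
    - [-0.0025, 0.0151, 0.0066, -0.0118, -0.002, 0]
    - [-0.0026, 0.0156, 0.0055, -0.0118, -0.002, 0]
    - [-0.0026, 0.0159, 0.0043, -0.0118, -0.002, 0]
    - [-0.0027, 0.0162, 0.003, -0.0118, -0.002, 0]
    - [0, 0, 0, 0, 0, 0]
    - [0, 0, 0, 0, 0, 0]

```text
clock: 5.9
tool_pos: [0.5371, 0.1122, 0.303]
orientation: [-180.0, -40.7, -80.0]
force: [16.1, 2.9, -12.8]
opening: 0.0159
gripper_force: 30.0
```

play_rows:
  deltas:
    - [0.001, 0.015, 0.002, -0.0118, -0.002, 0]
    - [0.001, 0.015, 0.001, -0.0118, -0.002, 0]
    - [0, 0.015, -0.001, -0.0118, -0.002, 0]
    - [0, 0.013, -0.002, -0.0118, -0.002, 0]
    - [0, 0, 0, 0, 0, 0]
    - [0, 0, 0, 0, 0, 0]

```text
clock: 6.5
tool_pos: [0.5317, 0.1523, 0.3029]
orientation: [178.8, -49.9, -79.7]
force: [-23.4, -5.1, -5.0]
opening: 0.0154
gripper_force: 30.0
```

play_rows:
  deltas:
    - [0, 0, 0, 0, 0, 0]
    - [0, 0, 0, 0, 0, 0]
    - [0, 0, 0, 0, 0, 0]
    - [0, 0, 0, 0, 0, 0]
    - [0, 0, 0, 0, 0, 0]
  gripper: 1

```text
clock: 7.0
tool_pos: [0.5366, 0.1556, 0.3053]
orientation: [179.8, -49.6, -80.1]
force: [0.7, 0.5, 0.4]
opening: 0.0503
gripper_force: 0.0
```

play_rows:
  deltas:
    - [0, 0, 0.02, 0, 0, 0]
    - [0, 0, 0.03, 0, 0, 0]
    - [0, 0, 0.03, 0, 0, 0]
    - [0, 0, 0.03, 0, 0, 0]

```text
clock: 7.4
tool_pos: [0.5364, 0.1553, 0.3953]
orientation: [179.8, -49.5, -80.1]
force: [-0.1, 0.2, 0.3]
opening: 0.0822
gripper_force: 0.0
```

```bash
python3 - <<'E'
from h import *
p,d=look('scene','s1'); cv2.imwrite('pics/s1c.png',cv2.resize(p[150:310,250:450],None,fx=4,fy=3.7))
E
```

```text
(no output)
```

View pics/s1c.png

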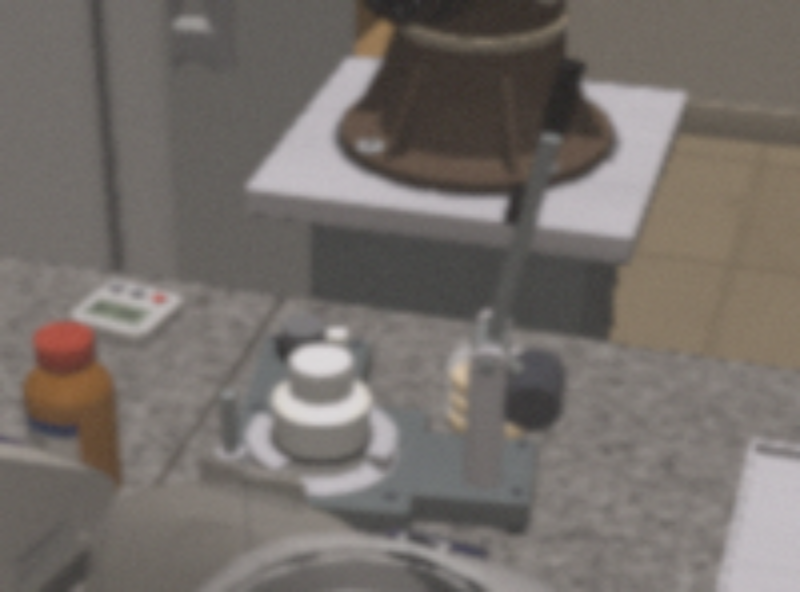

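The arm rests open by itself: grip at (565,95) in the crop, standing up over the pivot. Now the button.

play_rows:
  deltas:
    - [-0.0159, -0.0269, 0, 0.0343, 0.0056, 0]
    - [-0.0159, -0.0269, 0, 0.0343, 0.0056, 0]
    - [-0.0159, -0.0269, 0, 0.0343, 0.0056, 0]
    - [-0.0159, -0.0269, 0, 0.0343, 0.0056, 0]
    - [-0.0159, -0.0269, -0.02, 0.0343, 0.0056, 0]
    - [-0.0159, -0.0269, -0.03, 0.0343, 0.0056, 0]
    - [-0.0159, -0.0269, -0.04, 0.0343, 0.0056, 0]
    - [-0.0159, -0.0269, -0.05, 0.0343, 0.0056, 0]
  gripper: -1

```text
clock: 8.25
tool_pos: [0.4349, -0.0171, 0.2832]
orientation: [-179.3, 0.7, -80.2]
force: [1.1, -0.9, -0.4]
opening: 0.0291
gripper_force: 0.0
```

play_rows:
  deltas:
    - [0, 0, -0.05, 0, 0, 0]
    - [0, 0, -0.05, 0, 0, 0]
    - [0, 0, -0.045, 0, 0, 0]
    - [0, 0, 0, 0, 0, 0]
    - [0, 0, 0, 0, 0, 0]

```text
clock: 8.75
tool_pos: [0.4352, -0.0168, 0.1663]
orientation: [-179.7, 0.4, -80.2]
force: [0.5, 0.2, 0.5]
opening: 0.0006
gripper_force: 0.0
```

```bash
python3 - <<'E'
from h import *
p,d=look('scene','s2'); q,e=look('top','t2')
a=cv2.resize(p[215:315,290:410],(400,333),interpolation=cv2.INTER_CUBIC)
b=cv2.resize(q[195:305,255:375],(400,333),interpolation=cv2.INTER_CUBIC)
cv2.imwrite('pics/c2.png',np.hstack([a,b]))
E
```

```text
(no output)
```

View pics/c2.png

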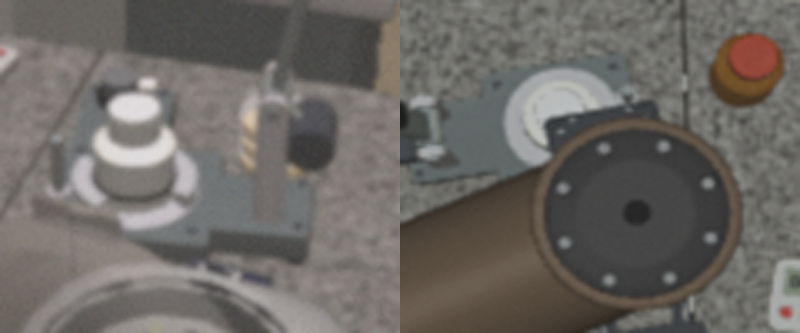

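The knob is now clear (scene px ≈ (330,246)), and the gripper is hovering over the button. Next I press it.

play_rows:
  deltas:
    - [0, 0, -0.03, 0, 0, 0]
    - [0, 0, -0.03, 0, 0, 0]
    - [0, 0, -0.03, 0, 0, 0]
    - [0, 0, -0.018, 0, 0, 0]
    - [0, 0, 0, 0, 0, 0]
    - [0, 0, -0.004, 0, 0, 0]
    - [0, 0, -0.004, 0, 0, 0]
    - [0, 0, -0.004, 0, 0, 0]
    - [0, 0, -0.004, 0, 0, 0]

```text
clock: 9.75
tool_pos: [0.4359, -0.0163, 0.0665]
orientation: [-179.6, 0.5, -80.3]
force: [0.8, 0.8, 3.7]
opening: 0.0004
gripper_force: 1.7
```

play_rows:
  deltas:
    - [0, 0, -0.004, 0, 0, 0]
    - [0, 0, -0.004, 0, 0, 0]
    - [0, 0, 0, 0, 0, 0]

```text
clock: 10.05
tool_pos: [0.4358, -0.0164, 0.0599]
orientation: [-179.6, 0.5, -80.3]
force: [-0.7, 2.6, 11.5]
opening: 0.0002
gripper_force: 5.5
```

```bash
python3 - <<'E'
from h import *
pix('scene','s2',[(330,244),(330,246),(326,244),(334,244),(330,241)])
E
```

```text
(330, 244) [0.5356 0.0281 0.1032]
(330, 246) [0.5446 0.0309 0.1036]
(326, 244) [0.537  0.0185 0.1022]
(334, 244) [0.5324 0.0372 0.1028]
(330, 241) [ 0.4429 -0.0008  0.0492]
```

play_rows:
  deltas:
    - [0, 0, -0.002, 0, 0, 0]
    - [0, 0, 0, 0, 0, 0]
    - [0, 0, 0.035, 0, 0, 0]
    - [0, 0, 0.035, 0, 0, 0]
    - [0, 0, 0.04, 0, 0, 0]
    - [0.026, 0.038, 0, 0, 0, 0]
    - [0.025, 0.038, 0, 0, 0, 0]
    - [0, 0, -0.03, 0, 0, 0]
    - [0, 0, -0.03, 0, 0, 0]
    - [0, 0, -0.0225, 0, 0, 0]

```text
clock: 11.05
tool_pos: [0.4738, 0.0435, 0.0776]
orientation: [-179.9, 0.5, -80.3]
force: [-0.3, 0.1, 1.0]
opening: 0.0004
gripper_force: 0.0
```

```bash
python3 - <<'E'
from h import *
print(get_obs()['tool_pos'],get_obs()['force'])
O=np.array([.546,.032]);w=.017;y=np.deg2rad(9.4)
def P(ph):
    a=y+np.deg2rad(ph); return O+.066*np.array([np.cos(a),np.sin(a)])-w*np.array([-np.sin(a),np.cos(a)])
print(P(180))
for p in range(180,280,5): print(p+5,np.round((P(p+5)-P(p))/.8,4),np.round(P(p+5),4))
E
```

```text
[0.47384113 0.04353927 0.07764661] [-0.25022625  0.05793278  1.00883328]
[0.4781097  0.03799221]
185 [-0.0003 -0.0074] [0.4778 0.0321]
190 [ 0.0003 -0.0074] [0.4781 0.0261]
195 [ 0.001  -0.0074] [0.4789 0.0202]
200 [ 0.0016 -0.0073] [0.4802 0.0144]
205 [ 0.0022 -0.0071] [0.4819 0.0087]
210 [ 0.0028 -0.0069] [0.4842 0.0032]
215 [ 0.0034 -0.0066] [ 0.487 -0.002]
220 [ 0.004  -0.0063] [ 0.4901 -0.007 ]
225 [ 0.0045 -0.0059] [ 0.4938 -0.0118]
230 [ 0.005  -0.0055] [ 0.4978 -0.0162]
235 [ 0.0055 -0.005 ] [ 0.5022 -0.0202]
240 [ 0.0059 -0.0045] [ 0.5069 -0.0238]
245 [ 0.0063 -0.004 ] [ 0.5119 -0.027 ]
250 [ 0.0066 -0.0034] [ 0.5171 -0.0297]
255 [ 0.0069 -0.0028] [ 0.5226 -0.032 ]
260 [ 0.0071 -0.0022] [ 0.5283 -0.0338]
265 [ 0.0073 -0.0016] [ 0.5341 -0.0351]
270 [ 0.0074 -0.001 ] [ 0.54   -0.0359]
275 [ 0.0074 -0.0003] [ 0.5459 -0.0362]
280 [0.0074 0.0003] [ 0.5519 -0.0359]
```

play_rows:
  deltas:
    - [0.0054, -0.0069, 0, 0, 0, 0]
    - [-0.0003, -0.0074, 0, 0, 0, 0.0278]
    - [0.0003, -0.0074, 0, 0, 0, 0.0278]
    - [0.001, -0.0074, 0, 0, 0, 0.0278]
    - [0.0016, -0.0073, 0, 0, 0, 0.0278]

```text
clock: 11.55
tool_pos: [0.4815, 0.0141, 0.0802]
orientation: [-179.8, 0.5, -60.1]
force: [-0.7, 1.0, -0.2]
opening: 0.0003
gripper_force: 0.5
```

play_rows:
  deltas:
    - [0.0022, -0.0071, 0, 0, 0, 0.0278]
    - [0.0028, -0.0069, 0, 0, 0, 0.0278]
    - [0.0034, -0.0066, 0, 0, 0, 0.0278]
    - [0.004, -0.0063, 0, 0, 0, 0.0278]
    - [0.0045, -0.0059, 0, 0, 0, 0.0278]

```text
clock: 12.05
tool_pos: [0.4951, -0.0122, 0.0803]
orientation: [-179.8, 0.5, -35.1]
force: [-0.3, -0.4, -0.4]
opening: 0.0004
gripper_force: 0.5
```

Forces are small and the lever is moving. I'll continue to the stop.

play_rows:
  deltas:
    - [0.005, -0.0055, 0, 0, 0, 0.0278]
    - [0.0055, -0.005, 0, 0, 0, 0.0278]
    - [0.0059, -0.0045, 0, 0, 0, 0.0278]
    - [0.0063, -0.004, 0, 0, 0, 0.0278]
    - [0.0066, -0.0034, 0, 0, 0, 0.0278]
    - [0.0069, -0.0028, 0, 0, 0, 0.0278]
    - [0.0071, -0.0022, 0, 0, 0, 0.0278]
    - [0.0073, -0.0016, 0, 0, 0, 0.0278]

```text
clock: 12.85
tool_pos: [0.5355, -0.0355, 0.0802]
orientation: [-179.8, 0.6, 4.9]
force: [-0.5, 0.7, 0.0]
opening: 0.0005
gripper_force: 0.5
```

play_rows:
  deltas:
    - [0.0037, -0.0004, 0, 0, 0, 0.0139]
    - [0.0037, -0.0004, 0, 0, 0, 0.0139]
    - [0, 0, 0, 0, 0, 0]

```text
clock: 13.15
tool_pos: [0.5409, -0.0363, 0.0799]
orientation: [-179.8, 0.6, 9.8]
force: [-3.2, -3.3, 0.1]
opening: 0.0009
gripper_force: 1.5
```

play_rows:
  deltas:
    - [0.003, 0.0005, 0, 0, 0, 0]
    - [0, 0, 0, 0, 0, 0]

```text
clock: 13.35
tool_pos: [0.5418, -0.0364, 0.0797]
orientation: [-179.8, 0.8, 9.6]
force: [-5.6, -5.5, 4.5]
opening: 0.0001
gripper_force: 3.7
```

play_rows:
  deltas:
    - [0.003, 0.0005, 0, 0, 0, 0]
    - [0, 0, 0, 0, 0, 0]

```text
clock: 13.55
tool_pos: [0.5425, -0.0367, 0.0794]
orientation: [-179.8, 1.0, 9.6]
force: [-10.5, -7.9, 7.8]
opening: 0.0002
gripper_force: 6.0
```

play_rows:
  deltas:
    - [-0.008, -0.001, 0, 0, 0, 0]
    - [-0.008, -0.001, 0, 0, 0, 0]
    - [0, 0, 0.04, 0, 0, -0.025]
    - [0, 0, 0.04, 0, 0, -0.045]
    - [0, 0, 0.04, 0, 0, -0.045]
    - [0, 0, 0, 0, 0, -0.045]
    - [0, 0, 0, 0, 0, -0.045]
    - [0, 0, 0, 0, 0, -0.045]
    - [0, 0, 0, 0, 0, -0.045]
    - [0, 0, 0, 0, 0, -0.045]

```text
clock: 14.55
tool_pos: [0.534, -0.0357, 0.1762]
orientation: [-179.6, 0.5, -51.8]
force: [-0.2, 0.3, -0.0]
opening: 0.0005
gripper_force: 0.0
```

play_rows:
  deltas:
    - [0.005, 0.02, 0, 0, 0, -0.045]
    - [0.005, 0.02, 0, 0, 0, -0.045]
    - [0.005, 0.02, 0, 0, 0, -0.045]
    - [0.004, 0.026, 0, 0, 0, -0.025]
    - [0, 0, 0, 0, 0, 0]
    - [0, 0, 0, 0, 0, 0]
  gripper: 1

```text
clock: 15.15
tool_pos: [0.549, 0.0333, 0.176]
orientation: [-179.7, 0.5, -80.1]
force: [0.1, -0.1, 0.1]
opening: 0.0434
gripper_force: 0.0
```

```bash
python3 - <<'E'
from h import *
p,d=look('scene','s3')
cv2.imwrite('pics/c3.png',cv2.resize(p[205:315,270:420],(750,550),interpolation=cv2.INTER_CUBIC))
print(get_obs()['tool_pos'],get_obs()['orientation'])
E
```

```text
[0.54887522 0.03288181 0.17591671] [-179.70312552    0.50636881  -80.14140174]
```

View pics/c3.png

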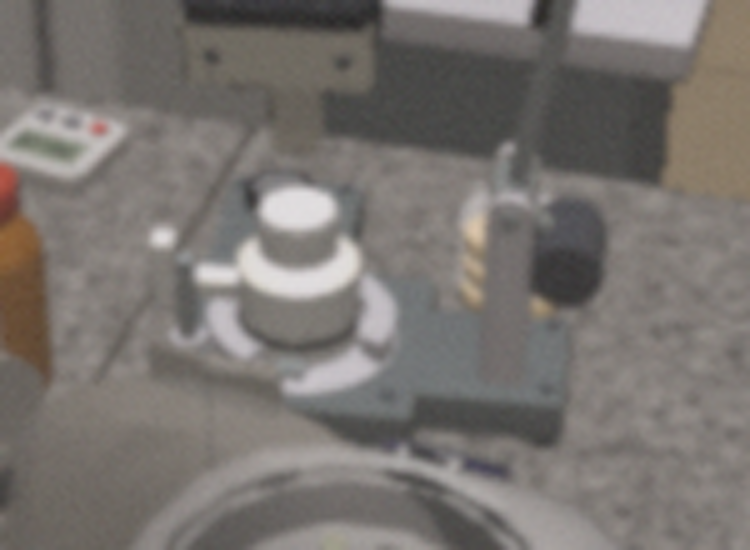

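The lever lies against the stop post (crop (185,295)) and the head is still seated. Now I grasp the knob.

play_rows:
  deltas:
    - [-0.002, -0.001, 0, 0, 0, 0]
    - [0, 0, 0, 0, 0, 0]
    - [0, 0, 0, 0, 0, 0]
    - [0, 0, -0.03, 0, 0, 0]
    - [0, 0, -0.03, 0, 0, 0]
    - [0, 0, -0.025, 0, 0, 0]
    - [0, 0, -0.0135, 0, 0, 0]
    - [0, 0, 0, 0, 0, 0]

```text
clock: 16.0
tool_pos: [0.5465, 0.0315, 0.0956]
orientation: [-179.9, 0.5, -80.2]
force: [0.2, -0.4, -0.0]
opening: 0.0879
gripper_force: 0.0
```

play_rows:
  deltas:
    - [0, 0, 0, 0, 0, 0]
    - [0, 0, 0, 0, 0, 0]
    - [0, 0, 0, 0, 0, 0]
    - [0, 0, 0, 0, 0, 0]
    - [0, 0, 0, 0, 0, 0]
    - [0, 0, 0, 0, 0, 0]
    - [0, 0, 0, 0, 0, 0]
    - [0, 0, 0, 0, 0, 0]
    - [0, 0, 0, 0, 0, 0]
  gripper: -1

```text
clock: 16.9
tool_pos: [0.5472, 0.032, 0.097]
orientation: [-179.7, 0.5, -80.2]
force: [-1.3, -0.6, 1.6]
opening: 0.0376
gripper_force: 30.0
```

Gripped (37.6 mm on a 38 mm knob), so I lift straight up.

play_rows:
  deltas:
    - [0, 0, 0.005, 0, 0, 0]
    - [0, 0, 0.01, 0, 0, 0]
    - [0, 0, 0.015, 0, 0, 0]
    - [0, 0, 0.02, 0, 0, 0]

```text
clock: 17.3
tool_pos: [0.547, 0.0319, 0.1376]
orientation: [-179.8, 0.5, -80.2]
force: [0.5, 0.1, -1.6]
opening: 0.0377
gripper_force: 30.0
```

play_rows:
  deltas:
    - [0, 0, 0.025, 0, 0, 0]
    - [0, 0, 0.025, 0, 0, 0]
    - [0, 0, 0.025, 0, 0, 0]
    - [0, 0, 0, 0, 0, 0]

```text
clock: 17.7
tool_pos: [0.5491, 0.0323, 0.2008]
orientation: [-179.4, 0.5, -80.2]
force: [0.2, -0.2, -1.7]
opening: 0.0375
gripper_force: 30.0
```

play_rows:
  deltas:
    - [-0.016, 0, 0, 0, 0, -0.044]
    - [-0.016, 0, 0, 0, 0, -0.044]
    - [-0.016, 0, 0, 0, 0, -0.044]
    - [-0.016, 0, 0, 0, 0, -0.044]
    - [-0.016, 0, 0, 0, 0, -0.044]
    - [-0.016, 0, 0, 0, 0, -0.044]
    - [-0.016, 0, 0, 0, 0, -0.044]
    - [-0.016, 0, 0, 0, 0, -0.044]
    - [-0.016, 0, 0, 0, 0, -0.044]
    - [-0.017, 0, 0, 0, 0, -0.044]

```text
clock: 18.7
tool_pos: [0.4177, 0.0318, 0.1966]
orientation: [-179.7, 0.5, -159.8]
force: [-0.4, 0.5, -2.3]
opening: 0.0376
gripper_force: 30.0
```

play_rows:
  deltas:
    - [0, 0.03, 0, 0, 0, 0]
    - [0, 0.03, 0, 0, 0, 0]
    - [0, 0.03, 0, 0, 0, 0]
    - [0, 0.03, 0, 0, 0, 0]
    - [0, 0.03, 0, 0, 0, 0]
    - [0, 0.03, 0, 0, 0, 0]
    - [0, 0.03, 0, 0, 0, 0]
    - [0, 0, 0, 0, 0, 0]

```text
clock: 19.5
tool_pos: [0.4187, 0.2022, 0.1967]
orientation: [-179.7, 0.5, -159.3]
force: [-0.1, -0.8, -3.4]
opening: 0.0375
gripper_force: 30.0
```

play_rows:
  deltas:
    - [0.021, 0.0335, 0, 0, 0, 0]
    - [0.021, 0.0335, 0, 0, 0, 0]
    - [0.021, 0.0335, 0, 0, 0, 0]
    - [0.021, 0.0335, 0, 0, 0, 0]
    - [0.021, 0.0335, 0, 0, 0, 0]
    - [0.021, 0.0335, 0, 0, 0, 0]
    - [0, 0, -0.02, 0, 0, 0]
    - [0, 0, -0.03, 0, 0, 0]
    - [0, 0, -0.03, 0, 0, 0]
    - [0, 0, 0, 0, 0, 0]

```text
clock: 20.5
tool_pos: [0.5174, 0.3585, 0.1289]
orientation: [-179.6, 0.1, -159.5]
force: [0.1, -0.6, -1.1]
opening: 0.0375
gripper_force: 30.0
```

```bash
python3 - <<'E'
from h import *
p,d=look('scene','s4')
cv2.imwrite('pics/c4.png',cv2.resize(p[180:360,280:530],(750,540),interpolation=cv2.INTER_CUBIC))
print(get_obs()['tool_pos'],get_obs()['force'])
E
```

```text
[0.51850857 0.35941481 0.13126999] [ 0.42071268 -0.25742    -0.39469106]
```

View pics/c4.png

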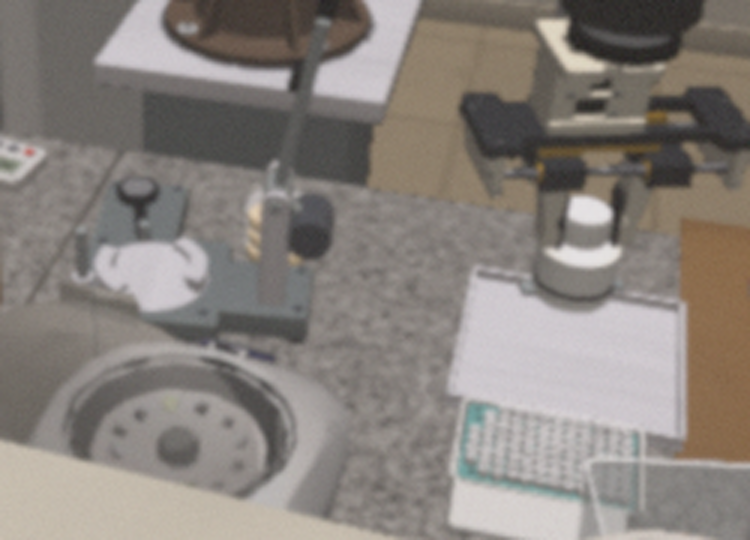

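The head hangs upright over the tray (crop (580,250)), the station is empty and the arm is open. Now lowering.

play_rows:
  deltas:
    - [0, 0.003, -0.02, 0, 0, 0]
    - [0, 0, -0.02, 0, 0, 0]
    - [0, 0, -0.018, 0, 0, 0]
    - [0, 0, 0, 0, 0, 0]
    - [0, 0, -0.003, 0, 0, 0]
    - [0, 0, -0.003, 0, 0, 0]
    - [0, 0, -0.003, 0, 0, 0]
    - [0, 0, 0, 0, 0, 0]

```text
clock: 21.35
tool_pos: [0.5193, 0.3632, 0.0794]
orientation: [-179.7, 0.5, -159.4]
force: [-0.3, -0.1, -1.3]
opening: 0.0371
gripper_force: 30.0
```

play_rows:
  deltas:
    - [0, 0, -0.0015, 0, 0, 0]
    - [0, 0, -0.0015, 0, 0, 0]
    - [0, 0, 0, 0, 0, 0]

```text
clock: 21.65
tool_pos: [0.5193, 0.3632, 0.0768]
orientation: [-179.7, 0.5, -159.4]
force: [-1.2, -0.5, -1.7]
opening: 0.0374
gripper_force: 30.0
```

play_rows:
  deltas:
    - [0, 0, -0.002, 0, 0, 0]
    - [0, 0, -0.002, 0, 0, 0]
    - [0, 0, -0.0015, 0, 0, 0]
    - [0, 0, 0, 0, 0, 0]

```text
clock: 22.05
tool_pos: [0.5192, 0.3631, 0.0722]
orientation: [-179.7, 0.5, -159.4]
force: [0.4, -0.1, -1.6]
opening: 0.0373
gripper_force: 30.0
```

play_rows:
  deltas:
    - [0, 0, -0.0012, 0, 0, 0]
    - [0, 0, 0, 0, 0, 0]

```text
clock: 22.25
tool_pos: [0.5193, 0.3632, 0.0715]
orientation: [-179.7, 0.5, -159.4]
force: [-0.5, -0.1, -2.2]
opening: 0.0375
gripper_force: 30.0
```

play_rows:
  deltas:
    - [0, 0, -0.001, 0, 0, 0]
    - [0, 0, 0, 0, 0, 0]

```text
clock: 22.45
tool_pos: [0.5195, 0.3633, 0.071]
orientation: [-179.7, 0.5, -159.4]
force: [-0.2, 0.1, 0.5]
opening: 0.0373
gripper_force: 30.0
```

play_rows:
  deltas:
    - [0, 0, -0.001, 0, 0, 0]
    - [0, 0, 0, 0, 0, 0]

```text
clock: 22.65
tool_pos: [0.5195, 0.3633, 0.071]
orientation: [-179.7, 0.5, -159.4]
force: [-2.4, -0.7, 6.7]
opening: 0.0374
gripper_force: 30.0
```

Contact. Release and retreat.

play_rows:
  deltas:
    - [0, 0, 0, 0, 0, 0]
    - [0, 0, 0, 0, 0, 0]
    - [0, 0, 0, 0, 0, 0]
    - [0, 0, 0, 0, 0, 0]
    - [0, 0, 0, 0, 0, 0]
    - [0, 0, 0, 0, 0, 0]
    - [0, 0, 0, 0, 0, 0]
    - [0, 0, 0, 0, 0, 0]
  gripper: 1

```text
clock: 23.45
tool_pos: [0.5193, 0.3632, 0.0699]
orientation: [-179.7, 0.5, -159.4]
force: [0.9, -0.5, -0.7]
opening: 0.0871
gripper_force: 0.0
```

play_rows:
  deltas:
    - [0, 0, 0.02, 0, 0, 0]
    - [0, 0, 0.03, 0, 0, 0]
    - [0, 0, 0.04, 0, 0, 0]
    - [0, 0, 0.04, 0, 0, 0]
    - [0, 0, 0.04, 0, 0, 0]
    - [-0.03, 0.03, 0.03, 0, 0, 0]
    - [-0.03, 0.03, 0.0, 0, 0, 0]
    - [-0.03, 0.03, 0.0, 0, 0, 0]
    - [-0.03, 0.03, 0, 0, 0, 0]
    - [0, 0, 0, 0, 0, 0]

```text
clock: 24.45
tool_pos: [0.421, 0.4616, 0.23]
orientation: [-179.8, 0.5, -159.3]
force: [0.5, -0.3, 0.7]
opening: 0.0876
gripper_force: 0.0
```

```bash
python3 - <<'E'
from h import *
p,d=look('scene','s5'); q,e=look('top','t5')
a=cv2.resize(p[190:350,280:520],(600,400)); 
cv2.imwrite('pics/c5.png',np.hstack([a[:, :],cv2.resize(q[195:310,140:400],(200,400))])[:, :600])
pix('scene','s5',[(477,251),(477,253)])
E
```

```text
(477, 251) [-1.1225  0.4504 -0.9054]
(477, 253) [-1.0932  0.451  -0.9009]
```

View pics/c5.png

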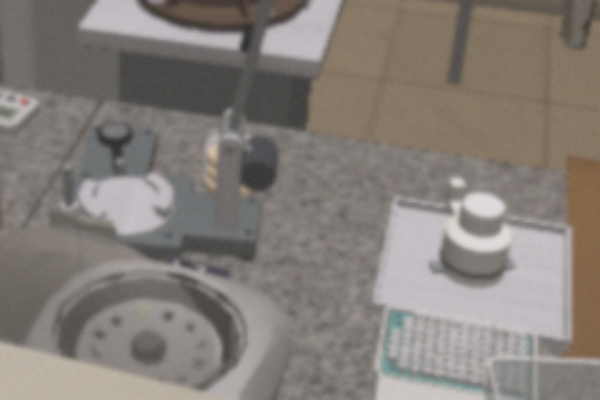

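The head stands upright on the tray floor (crop (477,240)), the arm is open, the button is down and the gripper is clear of everything.

```bash
python3 -c "
from plant import *
print(close_job())"
```

```text
the job is handed in; nothing more can be done
None
```

The filter head is off the station and standing upright on the tray floor. The hold-down arm rests open, the release button is fully down, and the job was handed in at about 24.5 s of the 64 s allowed; I saw no contact with the rack, dish stack, bottle or timer.

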